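# Jack up the analyser's front and hold it

## Robot

A 7-joint arm with a two-finger parallel gripper is mounted at the origin on the work surface. World frame = base frame: x ahead of the robot, y to its left, z up, the work surface at z = 0. Lengths are in m, angles in rad, forces in N, time in s.
With the tool pointing down it reaches from about 0.425 to 0.925 m from the base axis. Payload 6.8 kg.
Tool frame: the origin (TCP) lies on the front face of the gripper's body, between the roots of the fingers; the fingertips stand 73 mm ahead of it and the grasp point (between the pads) lies 54 mm ahead of it (env.nose_length is the distance from the TCP to the fingertips, in m); z points along the fingers, y is the direction in which the jaws open and shut (so a half turn about z gives the same grasp; the last joint's range is limited). The gripper opens to 85 mm and grips with 20 to 120 N. Pads are 22 mm wide; open, the fingers measure 114 mm over their backs; the gripper's body (76 mm by 85 mm) begins 54 mm behind the grasp point. The pads swing forward as they close: fully open they stand 13 mm farther back than shut.
Start: joints at [1.074, 0.477, 0.022, 1.555, -0.011, 1.109, -0.083], TCP at [0.256, -0.625, 0.304] pointing down, gripper open.
Joint ranges: [-2.96, 2.96], [-0.34, 2.1], [-1.41, 1.46], [0.24, 2.44], [-1.37, 4.51], [0.17, 1.92], [-2.96, 2.96]. Speed limits (rad/s): [2.39, 2.39, 3.14, 3.14, 3.14, 3.14, 3.14].

## Interface

Orientations are given as a unit quaternion [w, x, y, z].
In Python, from cell import env, kin, camera, calibration, job gives the robot as it stands. The module is installed in compiled form; this text tells all that it offers. Calls block until the motion is done:
- env.reach(position, orientation): joint-space move of the TCP to a pose.
- env.movel(position, velocity=0.15, rot=None, stop_force=None): straight line of the TCP; rot=None keeps the orientation; velocity is the mean speed in m/s. With stop_force (N) it stops when the force on the tool has changed by that much, and returns True; else False.
- env.goto_joints(angles): joint-space move.
- env.grip(opening, f_grip=None): finger opening in m; f_grip is the grip in N (None keeps the last); returns when the fingers have stopped.
- env.dwell(seconds).
- kin.inverse_kinematics(position, orientation): joint angles nearest the present ones, or None.
- env.get_state(): the state.
- camera(name): name is "side" or "top"; returns (picture, depth): 480x640x3 uint8, blue, green, red; 480x640 float32, m along the optical axis (not along the pixel's ray), 0 where there is no reading.
- calibration(name): a dict with "fx", "fy", "cx", "cy" (pixels), "rvec" (rotation vector, rad) and "tvec" (3), from world to camera coordinates, as OpenCV has them. Camera axes: x right, y down, z forward; pixel columns grow to the right and rows downward; lengths in m; the calibration is good to about 2 mm. A picture is of the moment at which its call begins. calibration takes no time and is no camera call.
A pose or a line that the arm cannot do raises env.PlanningError and nothing moves.
- job.job_done(): hands the job in, once; it reports no verdict.
The state is a dict: "time": time; "qpos": joint angles; "joint_velocities": joint speeds; "joint_torque": joint torques, N m; "tcp_pos": TCP position; "orientation": TCP orientation; "force": force on the tool from outside, world axes, zero at the start; "torque": the same for the moment, N m; "opening": finger opening in m.
Only numpy, scipy, OpenCV 4.12 (cv2) and the standard library are available. Lean on these libraries where they do the work, as an engineer would, in place of code of your own. Each camera call takes 0.05 s, during which the arm holds its last target.

## Task

The analyser's front feet are to be changed: set the red lever jack on the bench with its saddle centred under the yellow lift point on the analyser's front, the jack square to that front with its handle pointing away from it, and let go of it. Then pump the handle in full strokes until the front feet stand at least 7 mm clear of the mat, and finish while still holding the handle down, for the jack sinks as soon as its handle is let up. Lift with the jack alone, never with the hand on the analyser, and leave the other things on the bench where they are.

Things in the scene. Friction and masses are not known exactly. Their poses are not given: they have to be found in the camera images.
- jack: loose lever jack, 0.95 kg, 2 red cheeks on an aluminium base (x = +26 to -235 mm, 64 wide). Origin: underside, straight below the saddle; x from handle to saddle, z up. Carry it across the cheeks: 44 mm wide over both (along y), x = -34 to -108, 8 to 84 mm high; good grasp x = -72, 55 high. A toothed post (x = -32 to -50, top 84 high when down) carries a toe with the saddle, x = -32 to +18
- saddle: black round rubber saddle on the jack's toe, 36 mm across; rises with the post. Origin: centre of its top face, 48 mm above the jack's underside when the post is fully down; axes as the jack's
- grip: black rubber grip on the jack's lever, 70 long, 28 wide, 18 mm thick. Origin: centre of its top face; x along the lever towards the pivot. It swings about a cross pin at x = -92 mm, 62 mm high in the jack's frame: its centre line is 150 mm from the pin, its top face 9 mm above that line. Push it down from above; a spring brings it up again when let go
- handle (a joint): angle of the jack's handle in rad: 0 = up (lever sloping 0.32 rad above level), 0.52 = fully down at its stop (0.20 rad below level). A push of about 2 to 4 N at the grip moves it idle, 8 to 15 N when the analyser is being lifted
- post (a joint): height of post and saddle above their lowest position, m (0 to 0.045). The handle on its way down drives it by a pawl in teeth 6 mm apart: 10 to 16 mm a full stroke. When the handle comes up, the unloaded post stays by friction; loaded, it sinks until the analyser is back on its feet and the pawl takes a lower tooth. Two or three full strokes are needed; the last lifts the front feet about 9 mm
- lift_pad: yellow lift bracket on the analyser's front: plate 44 mm wide, black round pad 32 mm across under it, yellow triangle on the panel above pointing down at it. Origin: centre of the pad's underside, 70 mm above the bench with the analyser down; the plate reaches from 17 mm before the pad's centre to the front panel 35 mm behind it, its top is 80 mm high. Axes as the analyser's
- analyser: grey bench-top analyser with a blue band, 290 deep x 340 wide x 260 mm high, about 8 kg, on four feet on a 3 mm mat; the rear feet are held in cups and it tilts about them, it does not slide. Origin: on the bench straight below the lift pad; x from its front to its back, z up: its front panel is the upright plane x = 35 mm, facing -x
- front_foot (a point): point midway between the two front feet, on the level of their undersides; 3 mm above the bench when they stand on the mat, higher when they are lifted
- new_foot_a: new levelling foot, black rubber disc 34 mm across with a steel stud standing up, 43 mm tall overall; leave it alone. Origin: centre of its underside
- new_foot_b: second new levelling foot, as new_foot_a; leave it alone
- spanner: steel open-ended spanner about 160 mm long lying on the bench; leave it alone
- reagent: amber reagent bottle with black cap, 72 mm across, 165 mm tall; leave it alone
- beaker: glass beaker 72 mm across, 90 mm tall; leave it alone
- tip_box: blue box with clear lid, 120 x 80 x 67 mm; leave it alone
- tube_jar: white jar, 56 mm across, 75 mm tall; leave it alone

How it is judged:
On the way:
1. the jack stands free on the bench, square to the analyser's front, its saddle under the lift pad (horizontal distance between saddle and lift_pad below 0.013 m and angle between the x axis of jack and the x axis of analyser, either way round below 0.2 rad and height (world z) of jack below 0.004 m and angle between jack's own z axis and vertical below 0.05 rad and x of grip in the frame of analyser below -0.15 m and contact force between each of the fingers, the arm and jack below 0.3 N), for 0.2 s.
At the end, for the whole second after the job is handed in: Grip still pushed down (over 3 N; handle past 0.38 of 0.52 rad), all still; saddle within 16 mm of the pad's centre carries the analyser (over 12 N), front feet over 6.5 mm clear of the mat; jack flat on the bench, square within 0.25 rad; arm not touching the analyser (height (world z) of front_foot above 0.0095 m and value of joint handle above 0.38 rad and contact force between lift_pad and saddle above 12 N and horizontal distance between saddle and lift_pad below 0.016 m and angle between the x axis of jack and the x axis of analyser, either way round below 0.25 rad and angle between jack's own z axis and vertical below 0.05 rad and height (world z) of jack below 0.004 m and contact force between any of the fingers, the arm and grip above 3 N and contact force between each of the arm, the fingers and analyser below 1 N and linear speed of saddle below 0.01 m/s); the arm keeps its last pose, push and grip.
It fails at once if the arm pushes or lifts the analyser itself (over 8 N) (contact force between any of the arm, the fingers and analyser above 8 N).
It fails at once if a bystander is shifted by more than 30 mm (distance of any of new_foot_a, new_foot_b, spanner, reagent, beaker, tip_box, tube_jar from where it was at the start of the episode above 0.03 m).
It also fails if it takes over 72 s, if anything falls off the work surface, if the arm or the gripper's body presses on something with over 40 N, if the wrist force passes 120 N, or if a joint passes its speed limit or range.

## Working session

There is one attempt and no reset: what is moved stays moved. The work goes in short steps, each a Python script; the robot and the scene stay as the last script left them, time stands still between calls to the robot, and variables do not carry over. Pictures are saved under pics/ and viewed, and the job is handed in when it is done.

```bash
mkdir -p pics; python3 - <<'E'
from cell import env,camera,calibration
import cv2,numpy as np
for n in("side","top"):
    p,d=camera(n); cv2.imwrite(f"pics/{n}0.png",p); np.save(f"pics/{n}0.npy",d)
    c=calibration(n);print(n,c)
s=env.get_state();print(s["time"],s["tcp_pos"],s["orientation"],s["opening"],s["force"])
E
```

```text
side {'fx': 488.04617997804985, 'fy': 488.04617997804985, 'cx': 328.32492037936817, 'cy': 236.9942021801955, 'rvec': array([ 0.75089046,  2.6882672 , -0.9771401 ]), 'tvec': array([ 0.50035907, -0.1175165 ,  1.14370239])}
top {'fx': 521.396646331881, 'fy': 521.396646331881, 'cx': 314.8069421295672, 'cy': 234.95688768551273, 'rvec': array([ 2.13483273, -2.18227634,  0.06781373]), 'tvec': array([-0.03914083,  0.55429603,  1.12961484])}
0.1 [ 0.25567931 -0.62425465  0.30302968] [-8.01896114e-04  9.81168043e-01  1.93154266e-01 -2.41817179e-04] 0.08554535501496958 [ 0.13152327  0.18504939 -1.10317633]
```

View pics/side0.png

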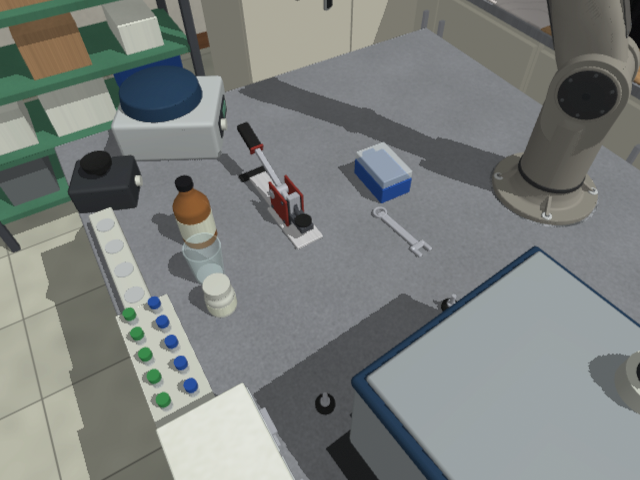

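View pics/top0.png

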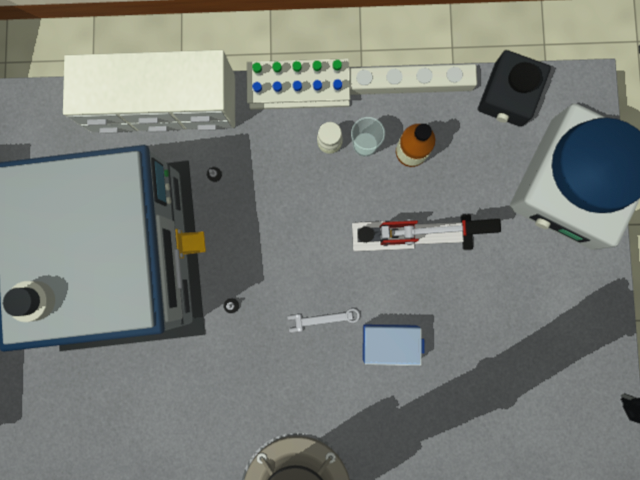

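The top view shows the analyser on the left, with the lift plate at about (190,242). The jack is at mid-picture, with its saddle at about (367,233) and its grip at about (485,227). Next I'll zoom in and deproject.

```bash
cat > h.py <<'E'
import cv2,numpy as np
from cell import env,kin,camera,calibration,job
def cal(n):
    c=calibration(n);R=cv2.Rodrigues(c["rvec"])[0];return c,R,np.asarray(c["tvec"]).ravel()
def ray(n,u,v):
    c,R,t=cal(n);d=R.T@np.array([(u-c["cx"])/c["fx"],(v-c["cy"])/c["fy"],1]);return -R.T@t,d
def atz(n,u,v,z):
    o,d=ray(n,u,v);return o+d*(z-o[2])/d[2]
def atd(n,u,v,D):
    o,d=ray(n,u,v);return o+d*D[int(v),int(u)]
def cloud(n,D):
    c,R,t=cal(n);v,u=np.mgrid[:480,:640]
    P=np.stack([(u-c["cx"])/c["fx"]*D,(v-c["cy"])/c["fy"]*D,D],-1);return (P-t)@R
def proj(n,p):
    c,R,t=cal(n);q=R@np.asarray(p)+t;return c["fx"]*q[0]/q[2]+c["cx"],c["fy"]*q[1]/q[2]+c["cy"]
E
python3 - <<'E'
from h import *
D=np.load("pics/top0.npy");P=cloud("top",D);I=cv2.imread("pics/top0.png")
np.set_printoptions(precision=4,suppress=True)
for u,v in[(367,233),(485,227),(190,242),(392,345),(330,137),(368,135),(415,145),(232,305),(214,173),(295,350),(100,250),(550,240),(525,90),(300,80)]:print(u,v,P[v,u])
cv2.imwrite("pics/z1.png",cv2.resize(I[190:275,345:510],None,fx=4.8,fy=4.8,interpolation=cv2.INTER_CUBIC))
cv2.imwrite("pics/z2.png",cv2.resize(I[140:350,130:270],None,fx=2.8,fy=2.8,interpolation=cv2.INTER_CUBIC))
# front edges: analyser top & plate
b,g,r=[I[...,i].astype(int) for i in range(3)]
m=(r>140)&(g>90)&(b<80);m[:,:150]=0;m[:,230:]=0;m[:200]=0;m[280:]=0
q=P[m];print("plate",m.sum(),np.median(q,0))
c=np.column_stack(np.nonzero(m)[::-1]).astype(np.float32);print(cv2.minAreaRect(c))
E
```

```text
367 233 [ 0.5523 -0.1647  0.0531]
485 227 [ 0.5527 -0.3983  0.1169]
190 242 [0.5393 0.2123 0.0804]
392 345 [ 0.3153 -0.2088  0.066 ]
330 137 [ 0.7603 -0.0899  0.0732]
368 135 [ 0.782  -0.1771  0.0049]
415 145 [ 0.7242 -0.2632  0.1231]
232 305 [0.4026 0.1357 0.0162]
214 173 [0.7    0.1743 0.02  ]
295 350 [ 0.3    -0.0012 -0.0018]
100 250 [0.5134 0.3255 0.2586]
550 240 [ 0.5322 -0.5754 -0.0014]
525 90 [ 0.8402 -0.4998  0.1032]
300 80 [ 0.8994 -0.0261  0.0489]
plate 5 [0.5264 0.2018 0.0795]
((198.65383911132812, 245.73077392578125), (1.3867502212524414, 11.371354103088379), 56.3099365234375)
```

View pics/z1.png

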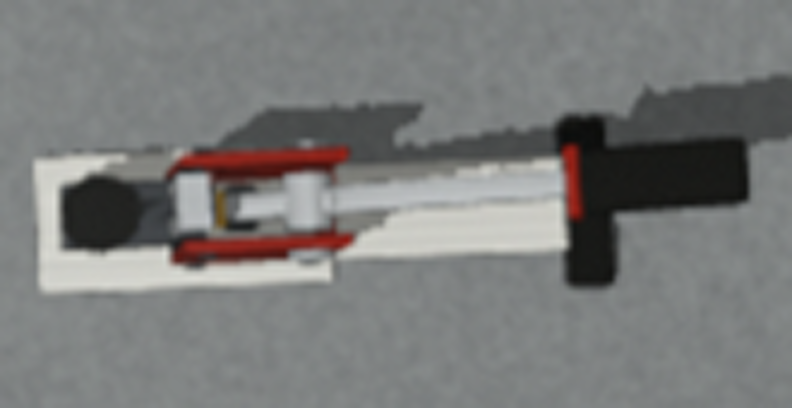

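View pics/z2.png

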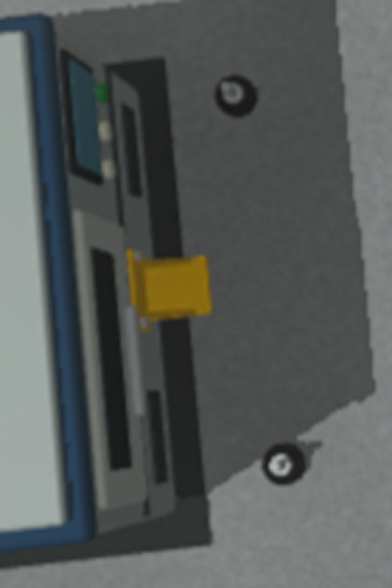

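```bash
python3 - <<'E'
from h import *
np.set_printoptions(precision=4,suppress=True)
D=np.load("pics/top0.npy");P=cloud("top",D);I=cv2.imread("pics/top0.png")
hsv=cv2.cvtColor(I,cv2.COLOR_BGR2HSV).astype(int);H,S,V=[hsv[...,i] for i in range(3)]
X,Y,Z=[P[...,i] for i in range(3)]
win=np.zeros(D.shape,bool);win[195:275,345:510]=1
def rect(name,m):
    q=P[m];r=cv2.minAreaRect(q[:,:2].astype(np.float32));print(name,m.sum(),"med",np.median(q,0),"rect",r)
# yellow plate
m=(H>15)&(H<32)&(S>150)&(V>100);m[:,:170]=0;m[:,215:]=0;m[:225]=0;m[265:]=0
m2=m&(abs(Z-.08)<.005);rect("plate",m2)
# panel plane
w=np.zeros(D.shape,bool);w[150:335,155:200]=1
pm=w&(Z>.1)&(Z<.24)&(D>0)
q=P[pm];A=np.c_[q[:,0],np.ones(len(q))]
for _ in range(6):
    c=np.linalg.lstsq(np.c_[q[:,0],np.ones(len(q))],q[:,1],rcond=None)[0];r=q[:,1]-c[0]*q[:,0]-c[1];q=q[abs(r)<max(2*r.std(),.002)]
print("panel y=",c,len(q),r.std(), "ang",np.degrees(np.arctan(c[0])))
# analyser top rectangle
t=(Z>.25)&(Z<.27);t[:130]=0;t[360:]=0;t[:,165:]=0;rect("top",t)
# jack
rect("saddle",win&(Z>.045)&(Z<.06)&(V<70)&(np.indices(D.shape)[1]<378))
rect("red",win&((H<8)|(H>172))&(S>140)&(V>80)&(Z>.07))
rect("grip",win&(V<60)&(Z>.09))
base=win&(S<50)&(V>170)&(Z<.02);rect("base",base)
print("bench z near jack",np.median(Z[250:270,380:500]))
# mat edge
for v in(180,200,215,275,300,320):
    row=[(u,int(V[v,u]),round(float(Y[v,u]),3),round(float(Z[v,u]),3)) for u in range(176,206,3)];print(v,row)
E
```

```text
plate 409 med [0.5393 0.2056 0.0796] rect ((0.538465142250061, 0.2068973183631897), (0.0420972965657711, 0.04881014674901962), 5.0846428871154785)
panel y= [0.1093 0.1714] 2926 0.002361054091414715 ang 6.236666925884419
top 26072 med [0.5245 0.3635 0.2584] rect ((0.5228236317634583, 0.3764464259147644), (0.34309273958206177, 0.2911882996559143), 5.253383159637451)
saddle 228 med [ 0.5504 -0.1628  0.0512] rect ((0.550234854221344, -0.16598890721797943), (0.04153808578848839, 0.030700093135237694), 88.01757049560547)
red 217 med [ 0.5549 -0.241   0.083 ] rect ((0.5327171683311462, -0.21370892226696014), (0.08168473839759827, 0.2994720935821533), 19.16722297668457)
grip 491 med [ 0.5553 -0.3942  0.1172] rect ((0.5152798891067505, -0.25296086072921753), (0.042139019817113876, 0.3604464530944824), 16.1279296875)
base 904 med [ 0.5373 -0.2541  0.0073] rect ((0.5470664501190186, -0.2566490173339844), (0.2449074536561966, 0.061377380043268204), 88.74462127685547)
bench z near jack -0.0005807539768891756
180 [(176, 33, 0.245, 0.074), (179, 66, 0.249, 0.038), (182, 34, 0.252, 0.003), (185, 35,
[... 737 characters left out ...]
3, 0.229, 0.082), (185, 73, 0.229, 0.059), (188, 59, 0.239, -0.001), (191, 36, 0.231, 0.001), (194, 35, 0.224, 0.004), (197, 35, 0.217, 0.004), (200, 72, 0.211, -0.001), (203, 78, 0.203, 0.004)]
300 [(176, 51, 0.219, 0.158), (179, 86, 0.218, 0.14), (182, 68, 0.224, 0.096), (185, 37, 0.22, 0.089), (188, 40, 0.22, 0.066), (191, 44, 0.232, -0.002), (194, 38, 0.223, 0.006), (197, 37, 0.218, 0.002), (200, 36, 0.211, 0.002), (203, 82, 0.204, 0.003)]
320 [(176, 77, 0.22, 0.152), (179, 74, 0.22, 0.133), (182, 41, 0.217, 0.122), (185, 73, 0.22, 0.089), (188, 73, 0.221, 0.064), (191, 73, 0.221, 0.039), (194, 51, 0.225, 0.001), (197, 53, 0.217, 0.003), (200, 52, 0.211, 0.001), (203, 54, 0.205, -0.002)]
```

```bash
python3 - <<'E'
from h import *
np.set_printoptions(precision=4,suppress=True)
I=cv2.imread("pics/top0.png").astype(float)
R=I[...,2]; V=I.max(2)
def edge(line,lo,hi,fall):
    a,b=line[lo:hi].max(),line[lo:hi].min();t=(a+b)/2
    for u in range(lo,hi):
        if (line[u]-t)*(line[u+1]-t)<=0 and ((line[u]>line[u+1])==fall): return u+(line[u]-t)/(line[u]-line[u+1])
pts=[]
for v in range(234,250):
    u=edge(R[v],195,212,True);pts.append(atz("top",u,v,.080)[:2])
pts=np.array(pts);f=np.polyfit(pts[:,0],pts[:,1],1);print("plate front",f,np.polyval(f,.54), np.abs(pts[:,1]-np.polyval(f,pts[:,0])).max())
e=[]
for u in range(190,203):
    col=R[:,u];a=edge(col,222,240,False);b=edge(col,242,262,True)
    A=atz("top",u,a,.08);B=atz("top",u,b,.08);e.append((u,A[0],B[0],(A[0]+B[0])/2,A[1]))
print(np.array(e)[::3])
m=[]
for v in list(range(178,225,4))+list(range(262,298,4)):
    u=edge(V[v],186,206,False);m.append(atz("top",u,v,.003)[:2])
m=np.array(m);f=np.polyfit(m[:,0],m[:,1],1);print("mat",f,np.polyval(f,.54),np.abs(m[:,1]-np.polyval(f,m[:,0])).max())
# top face blue/front edge
I8=cv2.imread("pics/top0.png");h=cv2.cvtColor(I8,cv2.COLOR_BGR2HSV)
# jack base contours: project all silhouettes: white-base pixels to z=base top
d=cv2.imread("pics/top0.png")[195:275,345:480];hs=cv2.cvtColor(d,cv2.COLOR_BGR2HSV)
w=(hs[...,2]>165)&(hs[...,1]<45)
y,x=np.nonzero(w)
for (a,b) in[(349.7+3,223),(349.7+3,250)]: pass
# left edge of base
L=[];N=[]
for v in range(226,249):
    u=edge(V[v],345,360,False);L.append(atz("top",u,v,.008)[:2])
for u in range(356,412,3):
    v=edge(V[:,u],238,258,True);N.append(atz("top",u,v,.008)[:2])
L=np.array(L);N=np.array(N)
fl=np.polyfit(L[:,0],L[:,1],1);fn=np.polyfit(N[:,1],N[:,0],1);print("base front y=",fl,"near x=",fn,L[[0,-1]],N[[0,-1]])
# saddle circle blob
b=(cv2.cvtColor(I8,cv2.COLOR_BGR2GRAY)<40);b[:,:355]=0;b[:,376:]=0;b[:222]=0;b[245:]=0
yy,xx=np.nonzero(b);print(xx.min(),xx.max(),yy.min(),yy.max())
for u,v in[(358,233.5),(374,233.5)]:print(atz("top",u,v,.048))
for u,v in[(508.6-7,220),(500.8,219),(500.8,232),(466,222),(466,233)]:print(u,v,atz("top",u,v,.118))
E
```

```text
plate front [0.0953 0.1306] 0.1820517030224058 0.00036939337100744263
[[190.       0.56     0.5167   0.5384   0.2124]
 [193.       0.5599   0.516    0.5379   0.206 ]
 [196.       0.5584   0.5177   0.538    0.1996]
 [199.       0.5613   0.5193   0.5403   0.1931]
 [202.       0.5627   0.5177   0.5402   0.1867]]
mat [0.0142 0.2189] 0.2265498695736692 0.014738962944476325Traceback (most recent call last):
  File "<stdin>", line 32, in <module>
  File "h.py", line 8, in atz
    o,d=ray(n,u,v);return o+d*(z-o[2])/d[2]
        ~~~^^^^^^^
  File "h.py", line 6, in ray
    c,R,t=cal(n);d=R.T@np.array([(u-c["cx"])/c["fx"],(v-c["cy"])/c["fy"],1]);return -R.T@t,d
                                  ~^~~~~~~~
TypeError: unsupported operand type(s) for -: 'NoneType' and 'float'
```

```bash
python3 - <<'E'
from h import *
I=cv2.imread("pics/side0.png")
cv2.imwrite("pics/z3.png",cv2.resize(I[110:260,220:340],None,fx=4.5,fy=4,interpolation=cv2.INTER_CUBIC)[:600])
E
```

```text
(no output)
```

View pics/z3.png

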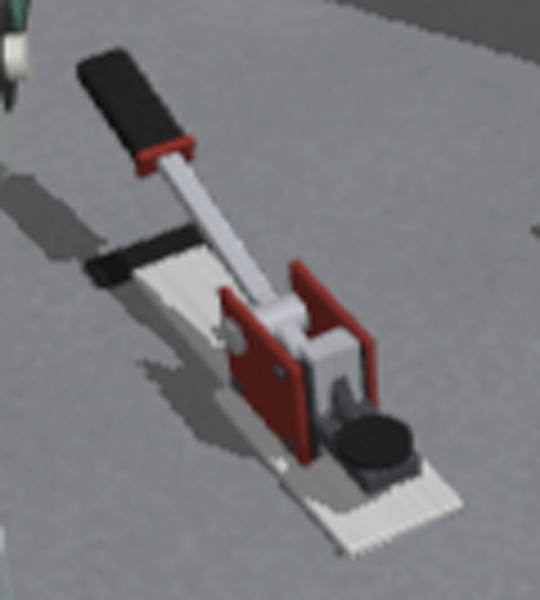

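```bash
python3 - <<'E'
from h import *
np.set_printoptions(precision=4,suppress=True)
# z1 pixel picks /4.8 (+offset); resize centre convention
def pk(x,y,z):return atz("top",(x+.5)/4.8-.5+345,(y+.5)/4.8-.5+190,z)
for n,x,y,z in[("base FL",34,158,.006),("base FR",42,293,.006),("base mid R",333,280,.006),
 ("saddle",99,212,.048),("cheekA f",172,178,.08),("cheekA b top",348,154,.084),("cheekB f",173,259,.08),("cheekB b",353,239,.084),
 ("post",192,200,.084),("grip end T",746,140,.125),("grip end B",748,202,.125),("grip in T",580,148,.105),("grip in B",583,214,.105),("barT",558,118,.01),("barB",612,285,.01)]:
    print(n,pk(x,y,z))
I=cv2.imread("pics/top0.png");g=cv2.cvtColor(I,cv2.COLOR_BGR2GRAY).astype(float)
L=[];N=[]
for v in range(226,248):
    r=g[v,345:362];t=150;k=np.nonzero(r>t)[0]
    if len(k) and k[0]>0:k=k[0];u=345+k-1+(t-r[k-1])/(r[k]-r[k-1]);L.append(atz("top",u,v,.006)[:2])
for u in range(356,410,3):
    c=g[236:260,u];k=np.nonzero(c>150)[0][-1];v=236+k+(c[k]-150)/(c[k]-c[k+1]);N.append(atz("top",u,v,.006)[:2])
L=np.array(L);N=np.array(N);print("front y=",np.polyfit(L[:,0],L[:,1],1),L[[0,-1]]);print("near x=",np.polyfit(N[:,1],N[:,0],1),N[[0,-1]])
E
```

```text
base FL [ 0.5813 -0.1344  0.006 ]
base FR [ 0.5178 -0.1364  0.006 ]
base mid R [ 0.5208 -0.2717  0.006 ]
saddle [ 0.5512 -0.1612  0.048 ]
cheekA f [ 0.5624 -0.1914  0.08  ]
cheekA b top [ 0.5706 -0.2679  0.084 ]
cheekB f [ 0.5268 -0.1907  0.08  ]
cheekB b [ 0.5334 -0.2686  0.084 ]
post [ 0.5521 -0.1994  0.084 ]
grip end T [ 0.5678 -0.4265  0.125 ]
grip end B [ 0.5417 -0.426   0.125 ]
grip in T [ 0.5684 -0.3628  0.105 ]
grip in B [ 0.5401 -0.3628  0.105 ]
barT [ 0.5936 -0.378   0.01  ]
barB [ 0.5153 -0.3991  0.01  ]
front y= [ 0.029  -0.1501] [[ 0.5734 -0.1332]
 [ 0.526  -0.1341]]
near x= [-0.0207  0.5141] [[ 0.5171 -0.1423]
 [ 0.5198 -0.2561]]
```

```bash
cat >> h.py <<'E'
def quat(s):  # tool x = jack x = (-sin s, cos s)
    a=(np.pi/2+s)/2; return np.array([0,np.cos(a),np.sin(a),0])
E
python3 - <<'E'
from h import *
np.set_printoptions(precision=4,suppress=True)
lo=np.array([-2.96,-.34,-1.41,.24,-1.37,.17,-2.96]);hi=np.array([2.96,2.1,1.46,2.44,4.51,1.92,2.96])
for sg in (0,np.pi):
  for p,s in [((.5518,-.233,.25),.025),((.5518,-.233,.109),.025),((.5463,.1218,.109),.095),((.56,-.04,.19),.095),((.56,-.04,.105),.095)]:
    a=(np.pi/2+s-sg)/2
    q=kin.inverse_kinematics(np.array(p),np.array([0,np.cos(a),np.sin(a),0]));print(sg,p,q, None if q is None else np.min(np.minimum(q-lo,hi-q)))
E
```

```text
0 (0.5518, -0.233, 0.25) [ 0.5928  0.4376 -0.3877  1.7752  0.1959  0.9667  0.1513] 0.6647893837671941
0 (0.5518, -0.233, 0.109) [ 0.5604  0.6223 -0.3523  1.861   0.3128  0.7125  0.0552] 0.5424602043882716
0 (0.5463, 0.1218, 0.109) [ 0.0999  0.6155 -0.5585  1.9451  0.4848  0.7162 -0.655 ] 0.4948737193571202
0 (0.56, -0.04, 0.19) [ 0.3772  0.4831 -0.5327  1.9025  0.3221  0.841  -0.2278] 0.5375187549519596
0 (0.56, -0.04, 0.105) [ 0.3389  0.6085 -0.49    1.9458  0.4351  0.6922 -0.3222] 0.4942037659352585
3.141592653589793 (0.5518, -0.233, 0.25) [ 0.1146  0.4135  0.2352  1.8096 -0.1169  0.932  -2.716 ] 0.24395904419452208
3.141592653589793 (0.5518, -0.233, 0.109) [ 0.0861  0.6144  0.2799  1.8957 -0.2605  0.6666 -2.5934] 0.3666355893641673
3.141592653589793 (0.5463, 0.1218, 0.109) [ 0.5049  0.9219 -1.1945  1.9205  1.0081  1.0677  2.0971] 0.21548463166270215
3.141592653589793 (0.56, -0.04, 0.19) [-0.8689  0.8544  1.2685  1.9812 -0.9521  1.0839 -2.2066] 0.19145368975556498
3.141592653589793 (0.56, -0.04, 0.105) [-0.1638  0.5643  0.1598  1.9814 -0.1498  0.6069 -2.9517] 0.008277333497300532
```

```bash
python3 - <<'E'
from h import *
np.set_printoptions(precision=4,suppress=True)
env.reach(np.array([.5518,-.233,.23]),quat(.025))
env.movel(np.array([.5518,-.233,.109]),velocity=.1,stop_force=15)
s=env.get_state();print(s["time"],s["tcp_pos"],s["force"])
p,d=camera("side");cv2.imwrite("pics/s1.png",p)
E
```

```text
3.2667 [ 0.5522 -0.2331  0.1097] [-0.3352 -0.0929  0.0095]
```

View pics/s1.png

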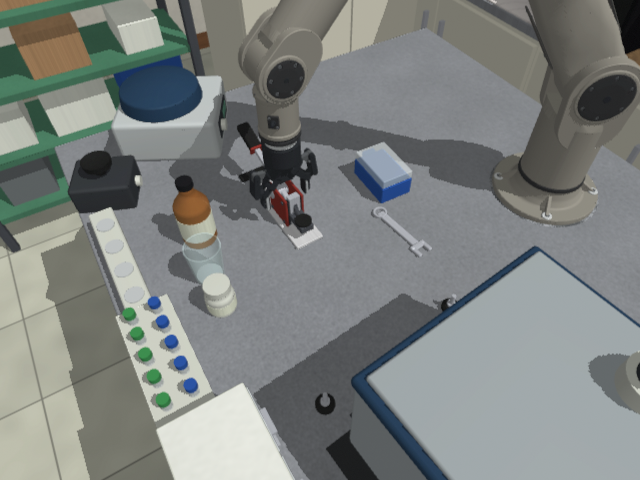

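The side view shows the fingers straddling the red cheeks near (288,200), with no contact force. Now I'll grip and lift.

```bash
python3 - <<'E'
from h import *
np.set_printoptions(precision=4,suppress=True)
env.grip(.03,60)
s=env.get_state();print(s["time"],s["opening"],s["force"])
p=np.array([.5518,-.233,.121])
env.movel(p,velocity=.05)
s=env.get_state();print(s["time"],s["opening"],s["force"],s["tcp_pos"])
P,d=camera("side");cv2.imwrite("pics/s2.png",cv2.resize(P[100:280,200:400],None,fx=3,fy=3))
P,d=camera("top");cv2.imwrite("pics/t2.png",cv2.resize(P[190:275,345:510],None,fx=4.8,fy=4.8))
E
```

```text
3.775 0.04371790520910209 [ 0.639 -0.347  2.972]
4.1667 0.04309695761890753 [-0.2678  0.0059 -9.5781] [ 0.5513 -0.2329  0.1207]
```

View pics/s2.png

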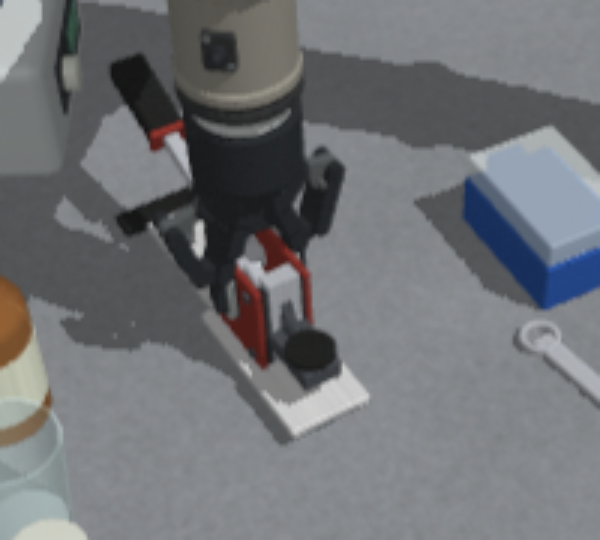

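View pics/t2.png

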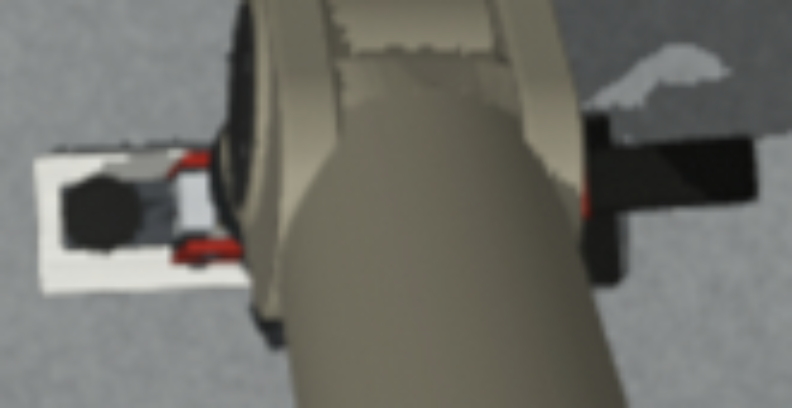

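Side and top views show the jack held level between the cheeks, with the saddle at crop (100,212), unchanged. Now I'll carry it.

```bash
python3 - <<'E'
from h import *
np.set_printoptions(precision=4,suppress=True)
a=np.array([-.0949,.9955,0]);pad=np.array([.539,.199,0])
g=pad-(.0055+.072)*a
z=np.array([0,0,1.])
env.movel(g-.12*a+.121*z,velocity=.12,rot=quat(.095))
P,d=camera("side");cv2.imwrite("pics/s3.png",P)
r=env.movel(g+.121*z,velocity=.06,stop_force=8)
s=env.get_state();print(r,s["time"],s["opening"],s["force"],s["tcp_pos"])
P,d=camera("side");cv2.imwrite("pics/s4.png",P)
P,d=camera("top");cv2.imwrite("pics/t4.png",cv2.resize(P[150:330,130:330],None,fx=3.3,fy=3.3))
E
```

```text
False 8.575 0.04355310486498782 [-0.0964  0.3446 -9.0252] [0.5464 0.1214 0.121 ]
```

View pics/s4.png

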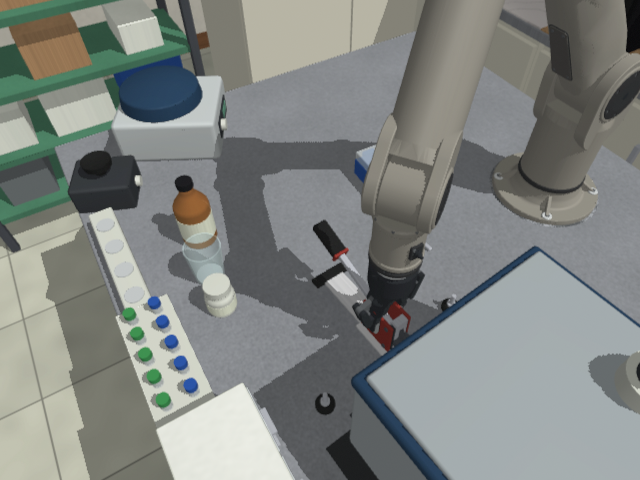

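View pics/t4.png

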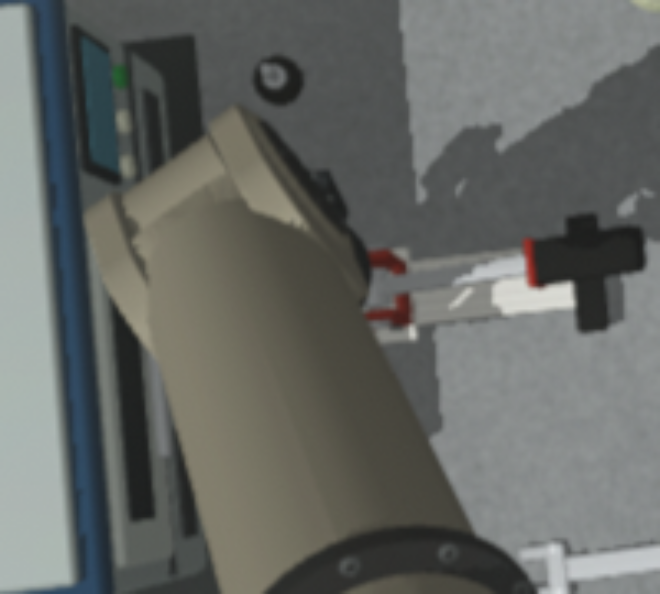

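The jack is clear of the analyser, with its grip at t4 crop (590,257) pointing away. Next is lowering, releasing and checking.

```bash
python3 - <<'E'
from h import *
np.set_printoptions(precision=4,suppress=True)
s=env.get_state();p=np.array([.5463,.1219,.106])
r=env.movel(p,velocity=.03,stop_force=5)
s=env.get_state();print(r,s["time"],s["force"],s["tcp_pos"])
env.grip(.085)
s=env.get_state();print(s["time"],s["opening"],s["force"],s["tcp_pos"])
p=s["tcp_pos"].copy();p[2]=.235
r=env.movel(p,velocity=.1,stop_force=8);print(r)
a=np.array([-.0949,.9955,0])
pad=np.array([.539,.199,0])
env.grip(0.0,40)
g=pad-(.0055+.30)*a;g[2]=.235
env.movel(g,velocity=.2)
s=env.get_state();print(s["time"],s["opening"],s["force"],s["tcp_pos"])
P,d=camera("side");cv2.imwrite("pics/s5.png",P)
P,d=camera("top");cv2.imwrite("pics/top5.png",P);np.save("pics/top5.npy",d);cv2.imwrite("pics/t5.png",cv2.resize(P[150:330,130:360],None,fx=3.3,fy=3.3,interpolation=cv2.INTER_CUBIC))
E
```

```text
True 9.1 [-1.2726 -0.8799  4.6622] [0.5465 0.122  0.1094]
9.5917 0.0849430586607959 [-1.544 -0.531 -1.669] [0.5447 0.1212 0.1077]
False
13.0667 0.00016079910829026417 [-0.698   0.2604 -0.7823] [ 0.568  -0.1036  0.235 ]
```

View pics/s5.png

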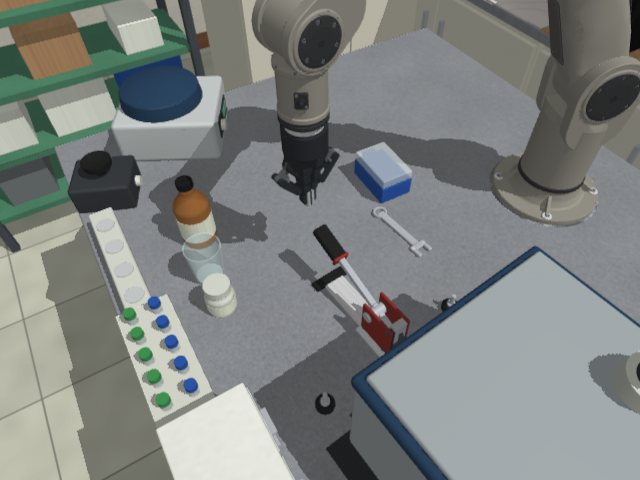

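View pics/t5.png

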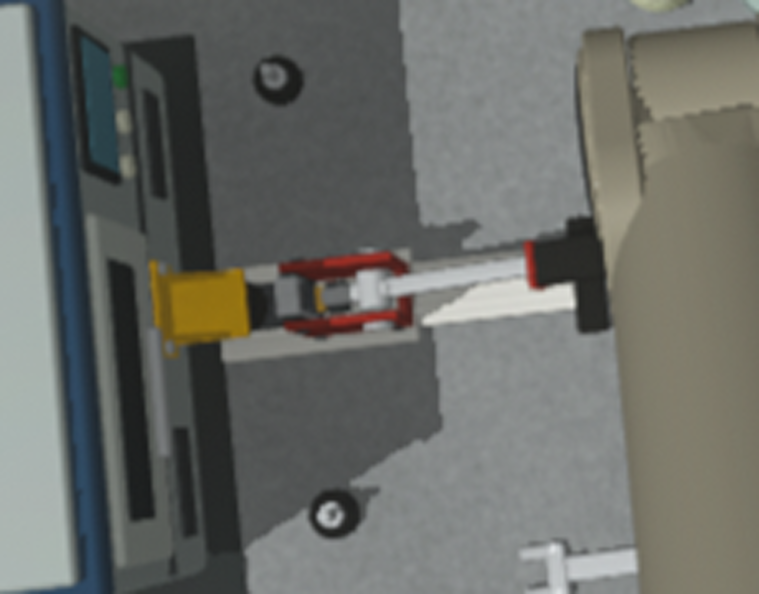

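The jack stands square. The base's near-front corner is at about (222,358) in the crop, right at the mat edge, and the post is at (293,295). I'll quantify this.

```bash
python3 - <<'E'
from h import *
np.set_printoptions(precision=4,suppress=True)
def pk(x,y,z):return atz("top",(x+.5)/3.3-.5+130,(y+.5)/3.3-.5+150,z)
a=np.array([-.0949,.9955]);b=np.array([-.9955,-.0949]);pad=np.array([.539,.199])
def rel(p):d=p[:2]-pad;return d@a,d@b
for n,x,y,z in[("base FR",223,360,.006),("base R back",417,340,.006),("post top fc",293,297,.084),("cheekA b",408,262,.08),("cheekB b",411,322,.08),("plate f top",246,270,.08),("plate f bot",248,340,.08),("grip in T",536,240,.105),("grip in B",540,287,.105),("mat nr",218,250,.003),("mat nr2",232,400,.003)]:
    p=pk(x,y,z);print(n,p,np.array(rel(p)))
D=np.load("pics/top5.npy");P=cloud("top",D)
m=np.zeros(D.shape,bool);m[225:262,190:320]=1
Z=P[...,2];t=m&(Z>.0)&(Z<.014);I=cv2.imread("pics/top5.png");
for u in range(200,256,8):print(u,P[256,u],I[256,u])
E
```

```text
base FR [0.5074 0.216  0.006 ] [0.0199 0.0298]
base R back [0.5181 0.0826 0.006 ] [-0.1139  0.0318]
post top fc [0.5426 0.1507 0.084 ] [-0.0484  0.001 ]
cheekA b [0.5638 0.0772 0.08  ] [-0.1236 -0.0131]
cheekB b [0.5251 0.0757 0.08  ] [-0.1215  0.0255]
plate f top [0.5611 0.182  0.08  ] [-0.019  -0.0204]
plate f bot [0.5159 0.1808 0.08  ] [-0.016   0.0247]
grip in T [ 0.573  -0.0072  0.105 ] [-0.2085 -0.0143]
grip in B [ 0.5434 -0.0092  0.105 ] [-0.2077  0.0154]
mat nr [0.5836 0.2203 0.003 ] [ 0.017  -0.0464]
mat nr2 [0.48   0.2106 0.003 ] [0.0171 0.0576]
200 [0.5132 0.2085 0.0108] [128 133 134]
208 [0.513  0.1912 0.0071] [130 137 135]
216 [0.5122 0.1716 0.0136] [132 137 137]
224 [0.5121 0.1546 0.0086] [116 120 119]
232 [0.5122 0.1381 0.0003] [95 97 96]
240 [ 0.5119  0.1202 -0.0016] [88 88 86]
248 [0.5113 0.1015 0.0017] [87 87 85]
```

```bash
python3 - <<'E'
from h import *
np.set_printoptions(precision=4,suppress=True)
a=np.array([-.0949,.9955]);b=np.array([-.9955,-.0949]);pad=np.array([.539,.199])
I=cv2.imread("pics/top5.png");V=cv2.GaussianBlur(I.max(2),(1,1),0).astype(float)
for v in list(range(170,228,6))+list(range(264,305,6)):
    r=V[v];k=[u for u in range(186,210) if r[u]<55<=r[u+1] and r[u-1]<50]
    if k:
        u=k[-1]+(55-r[k[-1]])/(r[k[-1]+1]-r[k[-1]]);p=atz("top",u,v,.003)[:2]-pad;print(v,round(u,2),p@a,p@b)
print("base front rows")
for v in range(254,260):
    print(v,I[v,190:206].max(1))
cv2.imwrite("pics/t5b.png",cv2.resize(I[210:275,180:270],None,fx=8,fy=8,interpolation=cv2.INTER_NEAREST))
S=cv2.imread("pics/s5.png");cv2.imwrite("pics/s5b.png",cv2.resize(S[210:370,290:430],None,fx=4.5,fy=3.7,interpolation=cv2.INTER_CUBIC))
E
```

```text
170 189.0 0.020382649643007896 -0.176111322761404
176 189.58 0.020355714628922453 -0.16197956496624114
182 190.26 0.020086480460148572 -0.1478501237890385
188 190.74 0.020282825273863027 -0.13380954847338164
194 191.33 0.02021645497772551 -0.11976860450282645
200 192.0 0.019984194338503857 -0.10573922607356886
206 192.56 0.019990871107424025 -0.09177043330716662
212 193.15 0.019931585118144877 -0.0778251049517208
218 193.53 0.020360999571730806 -0.06396984239121421
224 194.12 0.020307352229586177 -0.050087614617123126
264 197.94 0.02018783142176987 0.04164179240534537
270 198.41 0.020414546633393267 0.055255222578394214
276 199.08 0.020176281571434217 0.06889268943265676
282 199.44 0.02063002198938142 0.08241938563493388
288 200.04 0.020546162234522266 0.09597855258622874
294 200.45 0.020899689392622108 0.10945716068637464
300 201.14 0.02061566756186653 0.12297946996164738
base front rows
254 [ 45  45  42  41  39  38  51 112 132 131 131 132 132 132 132 133]
255 [ 37  38  37  39  38  35  46 113 134 134 133 134 134 134 134 134]
256 [ 39  40  39  38  39  36  45 110 134 134 134 133 134 134 134 135]
257 [ 38  39  39  39  39  37  46 114 135 136 135 135 136 136 137 136]
258 [ 39  38  38  38  39  38  45 105 132 136 134 134 133 132 130 126]
259 [ 40  39  38  39  38  37  41  74 108 114 112 110 108 105 105 100]
```

View pics/t5b.png

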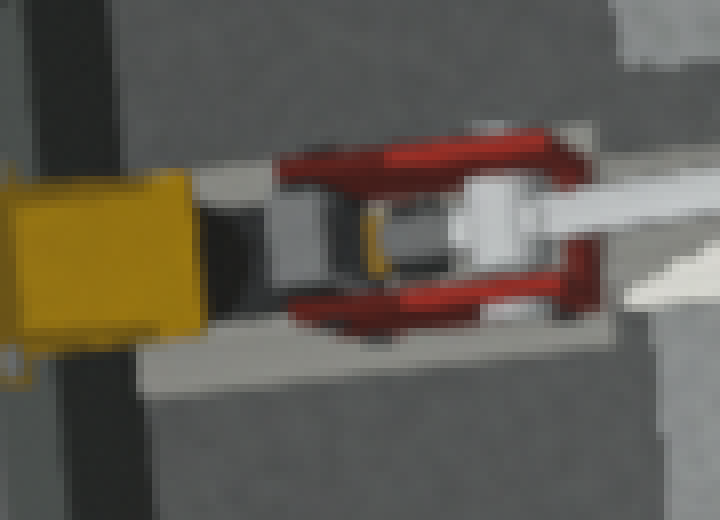

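View pics/s5b.png

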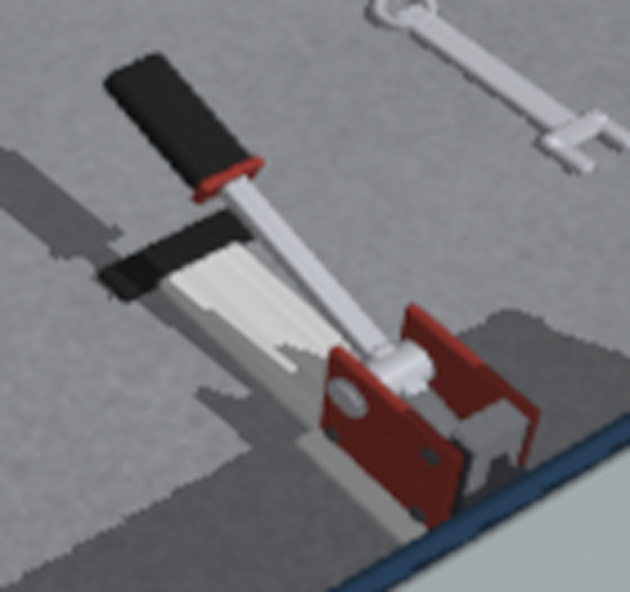

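The saddle is about 6 to 7 mm short of the pad centre and laterally centred. The base front edge is just at the mat edge. Even if it overlapped, the jack would be within the height and tilt limits, so I'll pump.

```bash
cat >> h.py <<'E'
A=np.array([-.0949,.9955]);PAD=np.array([.539,.199]);SAD=PAD-.0065*A
def tip(th,lift=0.):   # TCP for closed fingertips on grip top, lever angle th above level
    x=-.092-.150*np.cos(th)+.009*np.sin(th); z=.062+.150*np.sin(th)+.009*np.cos(th)+lift
    return np.r_[SAD+x*A, z+env.nose_length]
def down(stop=22,v=.05):
    for th in(.22,.11,0.,-.10):
        env.movel(tip(th),velocity=v,stop_force=35)
    r=env.movel(tip(-.27),velocity=.03,stop_force=stop)
    s=env.get_state();print("down",r,round(s["time"],2),s["force"],s["tcp_pos"]-tip(-.2));return r
def up(v=.06):
    for th in(-.10,0.,.11,.22): env.movel(tip(th),velocity=v)
    env.movel(tip(.32,.02),velocity=v)
    s=env.get_state();print("up",round(s["time"],2),s["force"])
def look(k):
    p,d=camera("top");cv2.imwrite(f"pics/tp{k}.png",cv2.resize(p[150:330,130:360],None,fx=3.3,fy=3.3,interpolation=cv2.INTER_CUBIC));P=cloud("top",d)
    h=cv2.cvtColor(p,cv2.COLOR_BGR2HSV).astype(int)
    m=(h[...,0]>15)&(h[...,0]<32)&(h[...,1]>150)&(h[...,2]>100);m[:,:186]=0;m[:,204]=0;m[:,205:]=0;m[:230]=0;m[254:]=0
    q=P[m];print("plate z",np.mean(q[abs(q[:,2]-.085)<.015][:,2]),m.sum())
    P2=P[160:330,20:150];z=P2[...,2];ok=(z>.24)&(z<.29);q=P2[ok]
    c=np.linalg.lstsq(np.c_[q[:,:2]@A,np.ones(len(q))],q[:,2],rcond=None)[0];print("top slope",c[0],"z at front",c@[PAD@A+.035,1])
    p,d=camera("side");cv2.imwrite(f"pics/sd{k}.png",p)
E
python3 - <<'E'
from h import *
np.set_printoptions(precision=4,suppress=True)
print(env.nose_length)
look(0)
env.movel(tip(.32,.03),velocity=.15)
s=env.get_state();print(s["time"],s["force"],s["tcp_pos"])
env.movel(tip(.32,-.002),velocity=.04,stop_force=4)
s=env.get_state();print(s["time"],s["force"],s["tcp_pos"]-tip(.32))
down();look(1)
E
```

```text
0.0726
plate z 0.08057662101111907 359
top slope 0.020634754644044316 z at front 0.256609745991283
13.875 [-0.1122 -0.5433 -0.5175] [ 0.5617 -0.0386  0.2204]
14.825 [-1.2467  0.7386  1.4047] [-0.0001  0.0002 -0.0019]
down True 17.27 [-6.6017 -1.1943 22.5436] [ 0.0003  0.0002 -0.0007]
plate z 0.0804673851255801 362
top slope 0.020559110484701312 z at front 0.2566186019045388
```

View pics/tp1.png

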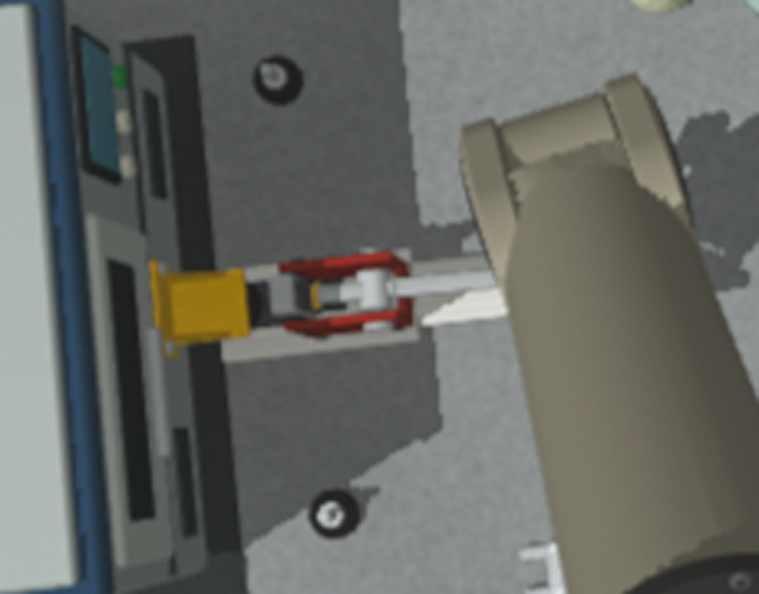

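View pics/sd1.png

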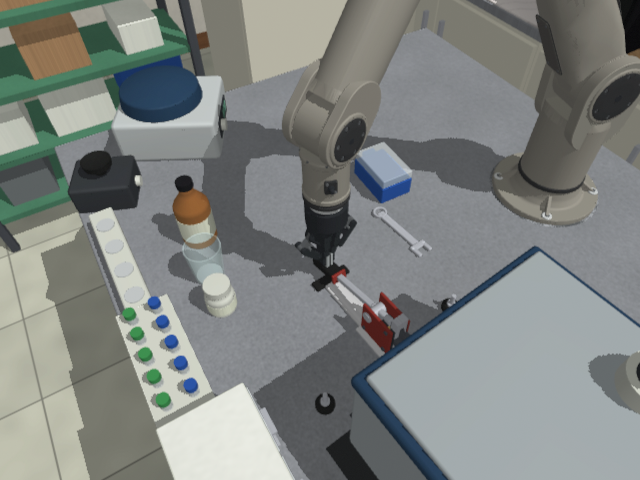

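The handle is at its stop (side picture, grip under the fingertips at (330,270)), and the base corner is unchanged at (223,360). Now the second stroke.

```bash
python3 - <<'E'
from h import *
np.set_printoptions(precision=4,suppress=True)
up()
env.dwell(.2);down(18);look(2)
E
```

```text
up 19.77 [ 0.1921  0.4394 -0.1817]
down True 22.83 [-6.2595 -0.5327 23.123 ] [ 0.0007  0.0008 -0.0001]
plate z 0.08706839940679062 342
top slope 0.0007733644359818903 z at front 0.2620643527019828
```

View pics/tp2.png

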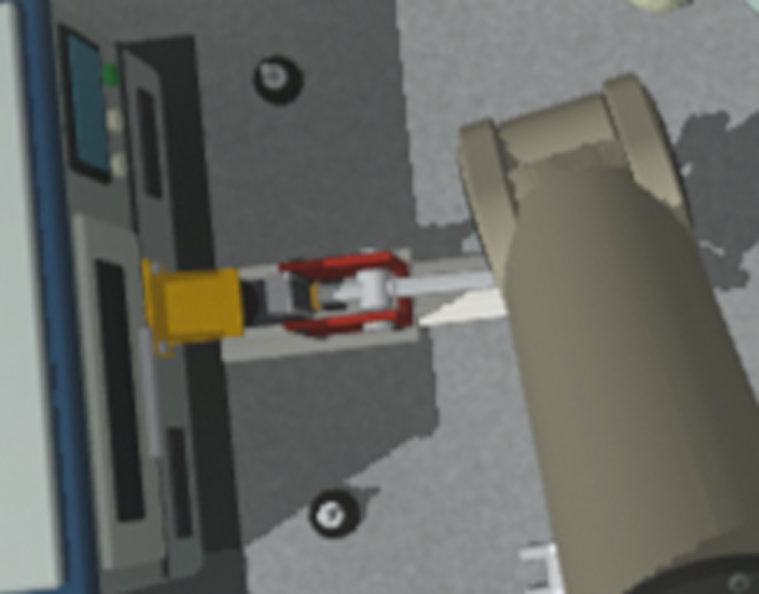

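The second stroke lifted the plate about 6.6 mm, and the tilt is 0.020 rad, so about 5 mm at the feet. That isn't enough, so a third stroke is needed.

```bash
python3 - <<'E'
from h import *
np.set_printoptions(precision=4,suppress=True)
up()
env.dwell(.5);down(18);look(3);env.dwell(.5)
s=env.get_state();print(s["time"],s["force"],s["tcp_pos"]-tip(-.2))
E
```

```text
up 25.32 [-0.0476 -0.1371  0.0261]
down True 28.7 [-7.1904 -1.4889 23.75  ] [ 0.0004 -0.0006 -0.0004]
plate z 0.09289226980768815 313
top slope -0.016953744430111172 z at front 0.26693579842249365
29.3 [-6.5453 -0.8865 19.7918] [ 0.0003 -0.0007 -0.0002]
```

View pics/tp3.png

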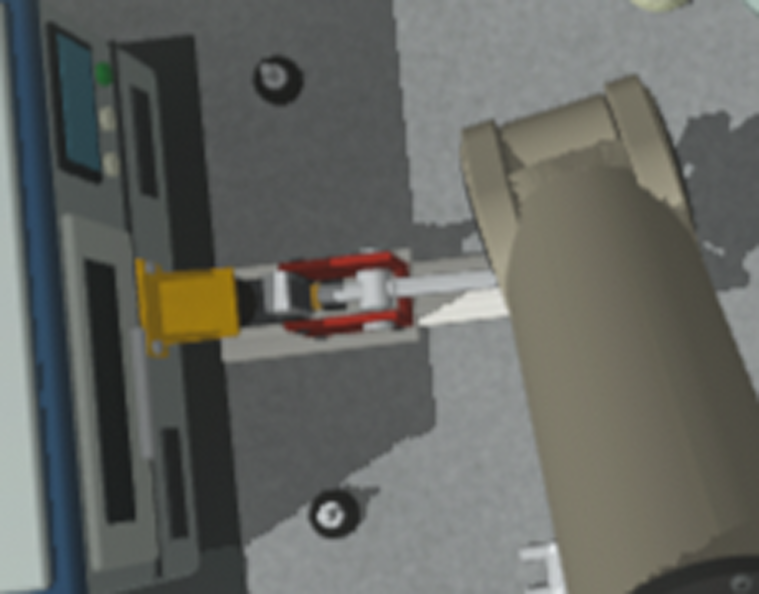

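View pics/sd3.png

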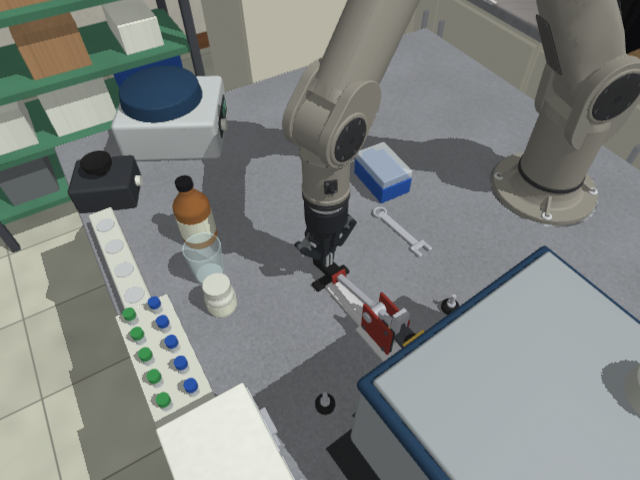

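```bash
python3 - <<'E'
from h import *
np.set_printoptions(precision=4,suppress=True)
def pk(x,y,z):return atz("top",(x+.5)/3.3-.5+130,(y+.5)/3.3-.5+150,z)
for n,x,y,z in[("plate f",237,303,.092),("base FR",223,359,.006),("post c",294,297,.084+.034),("post front",275,297,.118),("grip red",500,280,.05)]:
    d=pk(x,y,z)[:2]-PAD;print(n,d@A)
s=env.get_state();print(s["joint_velocities"],s["force"])
E
```

```text
plate f -0.014067103668199533
base FR 0.019862748575418244
post c -0.056042850512520254
post front -0.04426255028282865
grip red -0.17858562118972723
[ 0.0024  0.0005  0.0004  0.0011 -0.0027  0.0012  0.0006] [-6.5453 -0.8865 19.7918]
```

```bash
python3 - <<'E'
from h import *
np.set_printoptions(precision=4,suppress=True)
print("cam",-(cal("top")[1].T@cal("top")[2]))
p,D=camera("top");cv2.imwrite("pics/top6.png",p)
for nm,DD in(("before",np.load("pics/top5.npy")),("now",D)):
    P=cloud("top",DD);print(nm)
    for u in range(196,228,2):
        q=np.median(P[236:243,u],0);print(u,((q[:2]-PAD)@A).round(4),q[2].round(4),end=" | ")
    print()
cv2.imwrite("pics/t6b.png",cv2.resize(p[210:275,180:270],None,fx=8,fy=8,interpolation=cv2.INTER_NEAREST))
E
```

```text
cam [ 0.445  -0.0857  1.1745]
before
196 0.0004 0.0779 | 198 -0.0042 0.0796 | 200 -0.0087 0.0804 | 202 -0.0129 0.0803 | 204 -0.0154 0.073 | 206 -0.0149 0.0521 | 208 -0.0185 0.0488 | 210 -0.0224 0.0467 | 212 -0.0272 0.049 | 214 -0.0401 0.0886 | 216 -0.0441 0.0875 | 218 -0.0481 0.0865 | 220 -0.0509 0.0795 | 222 -0.0545 0.0763 | 224 -0.0546 0.0551 | 226 -0.0571 0.0458 | 
now
196 -0.0033 0.0927 | 198 -0.0074 0.0927 | 200 -0.0118 0.0933 | 202 -0.0133 0.082 | 204 -0.0175 0.0818 | 206 -0.0215 0.0811 | 208 -0.0246 0.0759 | 210 -0.0384 0.1183 | 212 -0.0422 0.1173 | 214 -0.0468 0.1194 | 216 -0.0508 0.1191 | 218 -0.0522 0.1061 | 220 -0.0548 0.0988 | 222 -0.0548 0.0777 | 224 -0.0556 0.0616 | 226 -0.0627 0.0747 |
```

View pics/t6b.png

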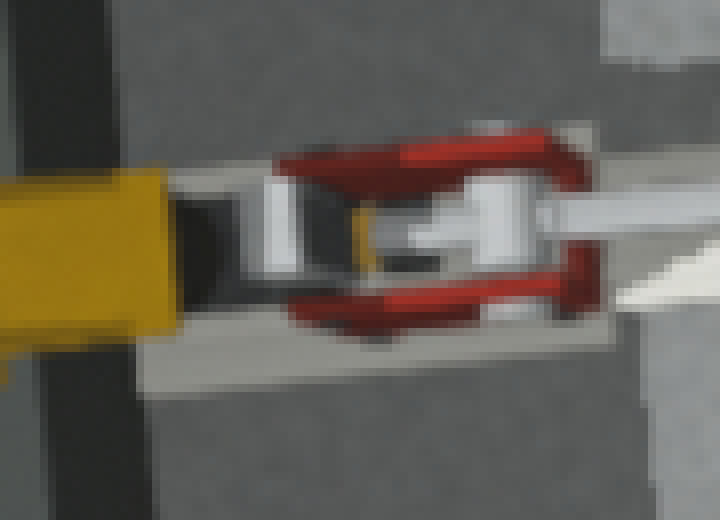

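The depth check puts the post top at -37 to -52 mm, so the saddle is about 4 to 6 mm short. The pad has swung about +3 mm, giving an offset of about 9 mm, inside the 16 mm limit. Handing in.

```bash
python3 - <<'E'
from h import *
s=env.get_state();print(s["time"],s["force"],s["tcp_pos"]-tip(-.2))
job.job_done()
s=env.get_state();print(s["time"],s["force"])
E
```

```text
29.35 [-6.14826452 -1.52013295 20.72257248] [ 0.00033287 -0.00070831 -0.00012077]
the job is handed in; nothing more can be done
the job is handed in; nothing more can be done
```

I set the jack under the lift pad, square to the analyser's front with its handle pointing away, and let go of it. I then pumped three full strokes and handed the job in at 29.4 s while holding the handle down; no verdict was reported.

- **Lift:** the yellow plate rose about 12 mm and the analyser tilted about 0.038 rad. That puts the front feet roughly 9 mm clear of the mat. This is worked out from the tilt, because I could not see the feet directly.
- **Handle:** it is at its stop, held down with about 20 N.
- **Saddle position:** I set it about 6 mm short of the pad centre on purpose, because the base's front edge comes right up to the mat. The offset under load is about 9 mm, against the 16 mm limit. My measurements of this differed by a few millimetres: a rough reading of the post gave up to 15 mm, but the depth data and the base edge both gave 9 mm or less.
- **Base on the mat:** I could not settle whether the base's front edge just touches the 3 mm mat. Even if it does, the jack should stay within its height and tilt limits.
- **Side load:** pressing down at the stop also put about 6 N sideways on the handle, but the jack did not visibly move during pumping.
- **Other things on the bench:** the arm stayed clear of the analyser throughout, and nothing else on the bench looked moved in the last pictures.

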